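# Change the clay extruder's die and put the others away

## Task

Change the die of the clay extruder: take the white die off the nose of the barrel, lay the brass die centred on the orange seat ring there, put the bayonet cap over it, push the cap down against the spring and turn it clockwise about a quarter turn until it clicks up and stays locked, with its red marks in line with those on the foot. Put the white die you took off and every other white die that is lying out into the die drawer, and push the drawer fully home, past its catch. Leave the pots standing where they are.

Things in the scene. Friction and masses are not known exactly. Their poses are not given: they have to be found in the camera images.
- extruder: Clay extruder, fixed: an upright aluminium barrel, 60 mm outside diameter, rim 150 mm above the table, standing nose up in a blue bench clamp (foot 110 x 110 x 14 mm, block 78 x 84 mm up to 48 mm high). Origin on the barrel's axis at the table, z up. A steel bayonet lug sticks out of the barrel at its +x and at its -x side, over a red line on the foot.
- lug (a point): Middle of the pocket under the +x lug, 130 mm above the table, 34 mm from the axis; the -x lug is its mirror image about the axis. Lugs reach out to 38 mm, from 138 mm down to 118 mm (end stop). The pocket is entered by turning a claw clockwise (seen from above) under a lip that hangs 3.5 mm below the pocket's roof; the end stop is about 3 degrees past the middle.
- seat (a joint): How far the orange sprung seat ring in the nose of the barrel is pushed down, m: 0 free, 0.013 at most. It resists with about 5 N at the first touch, 8.5 N at 5 mm and 13 N at 12 mm.
- seat_top (a point): Centre of the top face of the orange seat ring (50 mm outside diameter), on the barrel's axis; 162 mm above the table when free, so it stands 12 mm proud of the rim. The brass die lies on it.
- die_centre (a point): Centre of the brass die, a disc 60 mm in diameter and 8 mm thick with a star-shaped opening 30 mm across, 60 g; z is its axis. It starts flat on the table.
- cap: Steel bayonet cap, 250 g: a round skirt 94 mm across (84 mm inside) and 48 mm high, with a square collar on its flat top; the inner top is 40 mm above the lower edge. Origin at the centre of the lower edge, z up; starts upright on the table. Two claws inside the lower edge, at its +x and -x sides, marked by red lines on top and side. Pushed home it turns clockwise seen from above.
- claw (a point): Middle of the top of the +x claw, 37 mm from the axis, 5 mm above the cap's lower edge; claws are 14 mm wide, 5 mm high, reach in to 32.5 mm from the axis. They pass down between the lugs only with the cap's x axis 40 to 140 degrees from the extruder's. The cap then rests on the die, lower edge 130 mm up. Push 9 to 11 mm down, turn until the x axes agree, let go: it rises to 125 mm, locked.
- cap_collar (a point): Centre of the cap's square collar: 44 x 44 mm across its flats (faces square to the cap's x and y axes), 26 mm high, this point half-way up it, 61 mm above the cap's lower edge. The cap's flat top begins 13 mm below this point.
- drawer (a joint): How far the die drawer is pulled out, m: 0 fully home, 0.12 to 0.155 at the start, 0.16 at most. It slides to the unit's -x (towards the robot). About 1 N of friction; a sprung roller catch in the last 14 mm takes up to about 10 N to push past and then draws the drawer home.
- drawer_floor (a point): Centre of the drawer's inner floor (178 mm long in x, 232 mm wide in y, walls 42 mm high), moving with it; 18 mm above the table; x points into the unit, z up. The drawer's front panel (green, 64 mm high, 14 mm thick) has its outer face at x = -109 mm from this point. When the drawer is pulled out by q, the part of the floor from x = -89 mm to about x = q - 95 mm is clear of the unit's top (85 mm above the table).
- drawer_handle (a point): Middle of the drawer's steel bar handle, 110 mm long in y, 35 mm in front of the green face, 52 mm above the table.
- bowl: Terracotta bowl, 110 mm across, 50 mm high, on top of the drawer unit; origin at the centre of its foot. Not part of the job.
- mug: Blue mug, 80 mm across, 95 mm high, standing on the table; origin at its foot. Not part of the job.
- vase: Amber vase, 84 mm across, 110 mm high, standing on the table; origin at its foot. Not part of the job.
- spare1_centre (a point): Centre of a white plastic spare die with three small round cut-outs, a disc 60 mm in diameter and 8 mm thick, 60 g. May be absent (None). Starts flat on the table.
- spare2_centre (a point): Centre of a white plastic spare die with one large round cut-out, a disc 60 mm in diameter and 8 mm thick, 60 g. May be absent (None). Starts flat on the table.
- spare3_centre (a point): Centre of a white plastic spare die with a slot cut-out, a disc 60 mm in diameter and 8 mm thick, 60 g. May be absent (None). Starts flat on the table.
- spare4_centre (a point): Centre of a white plastic spare die with a cross cut-out, a disc 60 mm in diameter and 8 mm thick, 60 g. May be absent (None). Starts flat on the table.
- spare5_centre (a point): Centre of the white plastic die that is on the extruder now, with a ring-shaped opening, a disc 60 mm in diameter and 8 mm thick, 60 g. Starts flat and centred on the orange seat ring, its underside 162 mm above the table.

How it is judged:
By the outcome, as a careful person would: the job done as asked, in the order asked, and still so for the second after the job is handed in, with the robot touching nothing.
Of spare1, spare2, spare3, spare4 only 2 to 4 are there at a start; the rules pass over those that are not, and their reading is None.
At some moment in a run one of spare1, spare2, spare3, spare4 may be knocked a few centimetres aside while the robot is not near it.
Once in a run the grip may slacken for a moment while it holds something.
It also fails if it takes over 210 s, if anything falls off the work surface, if the arm or the gripper's body presses on something with over 40 N, if the wrist force passes 120 N, or if a joint passes its speed limit or range.

## Robot

A 7-joint arm with a two-finger parallel gripper is mounted at the origin on the work surface. World frame = base frame: x ahead of the robot, y to its left, z up, the work surface at z = 0. Lengths are in m, angles in rad, forces in N, time in s.
With the tool pointing down it reaches from about 0.35 to 0.9 m from the base axis. Payload 7.2 kg.
Tool frame: the origin (TCP) lies at the very end of the fingers, on their centre line; the grasp point (between the pads) lies 19 mm behind it; z points along the fingers, y is the line along which they close (so a half turn about z gives the same grasp; the last joint's range is limited). The gripper opens to 85 mm and grips with 20 to 120 N. Pads are 22 mm wide; open, the fingers measure 114 mm over their backs; the gripper's body (76 mm by 85 mm) begins 54 mm behind the grasp point. The pads swing forward as they close: fully open they stand 13 mm farther back than shut.
Start: joints at [-1.376, 0.411, -0.013, 1.596, 0.006, 1.134, -0.082], TCP at [0.162, 0.604, 0.195] pointing down, gripper open.
Joint ranges: [-2.95, 2.95], [-0.29, 1.99], [-1.47, 1.44], [0.14, 2.54], [-1.03, 4.17], [0.13, 1.85], [-2.86, 2.86]. Speed limits (rad/s): [2.39, 2.39, 3.01, 3.01, 3.14, 3.14, 3.14].

## Interface

Orientations are given as a unit quaternion [w, x, y, z].
In Python, from workcell import ctrl, vision, ticket gives the robot as it stands. The module is installed in compiled form; this text tells all that it offers.
- The arm moves only by the tool step_arm, never from a script. Its arguments are lists of equal length, an entry for each row: "xyz": the shift along the tool's x, y, z in cm, a list of three; "spin": the turn about the tool's z in degrees; "claw": the finger opening in cm, from 0 to 8.54. A call has 1 to 20 rows; each row shifts and turns the commanded pose from where the row before left it, along the tool's axes as they then stand; what a row does not reach is not made up. A row lasts 1/10 s, in which the tool goes at most 50 mm and 8.59 degrees, less where a joint would pass 70% of its speed; a pose out of reach is approached as far as the arm can. A call is refused whole if a number of a shift passes 5 or a number of a turn 8.59, either way. A call with a gripper value outside its range is refused whole. The fingers move at their own pace and stop on an object; "newtons" is the grip in N (left out, the last holds). Time passes only in rows, so rows that do not move let the fingers close. It gives the time, the measured TCP pose, the force, the opening and the grip force at its end, in the units of the state.
- ctrl.get_state(): the state, without advancing time (a new reading comes with each control period).
- vision.camera(name): name is "side" or "top" or "wrist"; returns a dict with "image" (420x560x3 uint8, red, green, blue), "fx", "fy", "cx", "cy" (pixels), "cam_to_world" (4x4, takes a point from camera to world coordinates); the wrist camera has in their place "hand_eye" (4x4, takes a point from camera to tool coordinates, whose origin is the TCP and whose axes are the flange's). Camera axes: x right, y up, looking along -z (the intrinsics and any distortion apply to the point x, -y, -z); pixel columns grow to the right and rows downward; lengths in m; the calibration is good to about 2 mm. A picture is of the moment at which its call begins: read the wrist's pose just before it. There is no depth.
- ticket.hand_in(): hands the job in; it is judged then, once.
The state is a dict: "clock": time; "joint_pos": joint angles; "joint_velocities": joint speeds; "joint_torque": joint torques, N m; "tool_pos": TCP position; "eef_rot": TCP orientation; "ft_force": force on the tool from outside, world axes, zero at the start; "torque": the same for the moment, N m; "width": finger opening in m; "gripper_force": force on a finger pad.
Only numpy, scipy, OpenCV 4.12 (cv2) and the standard library are available. Lean on these libraries where they do the work, as an engineer would, in place of code of your own. Each camera call takes 0.05 s, during which the arm holds its last target. There are 200 camera calls.

## Working session

There is one attempt and no reset: what is moved stays moved. The work goes in short steps, Python scripts to look and compute and a tool call to move; the robot and the scene stay as the last step left them, time stands still between calls to the robot, and variables do not carry over. Pictures are saved under pics/ and viewed, at most 14 in all, crops included, and the job is handed in when it is done.

Besides the shell and the picture viewer there is one more tool, called after ">>>" as name(argument=value, ...), one argument or row to a line, values as JSON. step_arm: Moves the arm, as the interface text tells. Its arguments: {"type":"object","properties":{"xyz":{"type":"array","items":{"type":"array","items":{"type":"number"}}},"spin":{"type":"array","items":{"type":"number"}},"claw":{"type":"array","items":{"type":"number"}},"newtons":{"type":"number"}},"required":["xyz","spin","claw"]}

```bash
mkdir -p pics; cat > h.py <<'E'
import numpy as np, cv2
from workcell import ctrl, vision, ticket
from scipy.spatial.transform import Rotation as R
def tool():
    s=ctrl.get_state(); q=s['eef_rot']; T=np.eye(4)
    T[:3,:3]=R.from_quat([q[1],q[2],q[3],q[0]]).as_matrix(); T[:3,3]=s['tool_pos']; return T
def cam(n,save=None):
    T=tool(); c=vision.camera(n)
    c['M']=T@np.array(c['hand_eye']) if n=='wrist' else np.array(c['cam_to_world'])
    if save: cv2.imwrite('pics/'+save+'.png',c['image'][:,:,::-1])
    return c
def ray(c,u,v):
    d=np.array([(u-c['cx'])/c['fx'],-(v-c['cy'])/c['fy'],-1.]); M=c['M']
    return M[:3,3],M[:3,:3]@d
def plane(c,u,v,z):
    o,d=ray(c,u,v); return o+d*(z-o[2])/d[2]
def proj(c,p):
    q=np.linalg.inv(c['M'])@np.r_[p,1]; return np.array([c['cx']-c['fx']*q[0]/q[2],c['cy']+c['fy']*q[1]/q[2]])
def blobs(c,lo,hi,amin=60):
    h=cv2.cvtColor(c['image'],cv2.COLOR_RGB2HSV); m=cv2.inRange(h,np.array(lo),np.array(hi))
    k,_=cv2.findContours(m,cv2.RETR_EXTERNAL,cv2.CHAIN_APPROX_NONE)
    return [x for x in k if cv2.contourArea(x)>amin]
def move(p,yaw=None):
    "remaining shift to world p in tool axes, cm, and turn deg"
    T=tool(); d=T[:3,:3].T@(np.array(p)-T[:3,3])*100; return d.round(2)
E
python3 - <<'E'
from h import *
s=ctrl.get_state(); print(s['tool_pos'],tool()[:3,:3].round(3))
for n in('top','side','wrist'):
    c=cam(n,n+'0'); print(n,{k:(np.array(v).round(3).tolist()) for k,v in c.items() if k!='image'})
E
```

```text
[0.16224151 0.60298377 0.19425146] [[-0.966  0.26  -0.   ]
 [ 0.26   0.966 -0.002]
 [-0.    -0.002 -1.   ]]
top {'fx': 401.626, 'fy': 401.626, 'cx': 277.4, 'cy': 205.087, 'cam_to_world': [[-0.007, 0.997, -0.072, 0.551], [-1.0, -0.007, -0.007, -0.095], [-0.007, 0.072, 0.997, 0.936], [0.0, 0.0, 0.0, 1.0]], 'M': [[-0.007, 0.997, -0.072, 0.551], [-1.0, -0.007, -0.007, -0.095], [-0.007, 0.072, 0.997, 0.936], [0.0, 0.0, 0.0, 1.0]]}
side {'fx': 400.286, 'fy': 400.286, 'cx': 284.996, 'cy': 199.906, 'cam_to_world': [[-0.998, 0.056, -0.043, 0.559], [-0.07, -0.748, 0.66, 0.561], [0.005, 0.661, 0.75, 0.853], [0.0, 0.0, 0.0, 1.0]], 'M': [[-0.998, 0.056, -0.043, 0.559], [-0.07, -0.748, 0.66, 0.561], [0.005, 0.661, 0.75, 0.853], [0.0, 0.0, 0.0, 1.0]]}
wrist {'fx': 333.413, 'fy': 333.413, 'cx': 280.286, 'cy': 210.003, 'hand_eye': [[-0.0, 0.947, 0.322, 0.082], [1.0, 0.0, -0.0, -0.0], [-0.0, 0.322, -0.947, -0.178], [0.0, 0.0, 0.0, 1.0]], 'M': [[0.26, -0.914, -0.311, 0.083], [0.966, 0.246, 0.085, 0.624], [-0.001, -0.322, 0.947, 0.373], [0.0, 0.0, 0.0, 1.0]]}
```

View pics/top0.png

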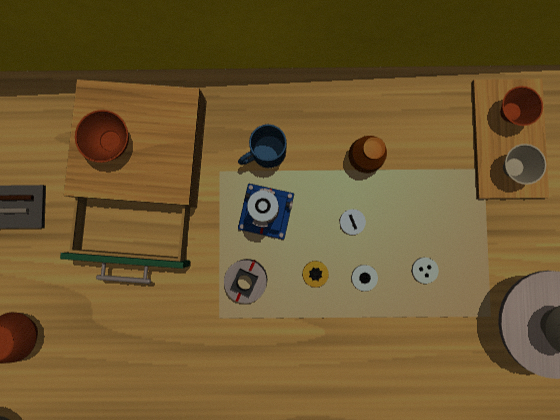

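View pics/side0.png

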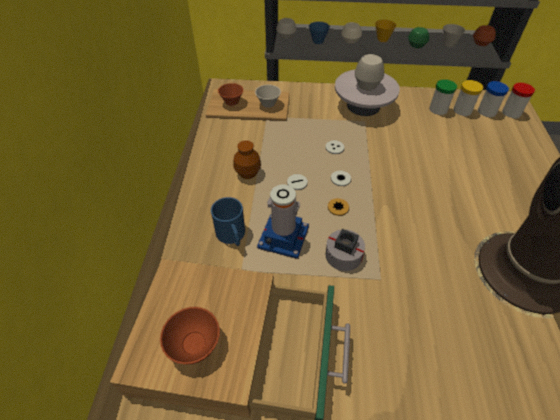

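The top view shows the extruder at (265,208), the cap at (245,282), the brass die at (315,273) and three spares at (352,222), (365,277) and (425,270). The open drawer's front edge runs near row 260. The side view agrees.

```bash
python3 - <<'E'
from h import *
for n in('top','side'):
    c=cam(n); h=cv2.cvtColor(c['image'],cv2.COLOR_RGB2HSV)
    print(n,[h[y,x].tolist() for x,y in ([(362,217),(275,208),(315,263),(230,270),(400,240)] if n=='top' else [(340,190),(328,150),(340,215),(284,212),(340,250)])])
    for nm,lo,hi,z in(('white',(0,0,140),(179,60,255),.008),('brass',(15,170,120),(28,255,255),.008),('red',(0,160,80),(5,255,255),.014),('red2',(174,160,80),(179,255,255),.014),('green',(55,80,30),(90,255,255),.064)):
        for k in blobs(c,lo,hi,25):
            (u,v),_,_=cv2.minAreaRect(k); x,y,w,hh=cv2.boundingRect(k)
            p=plane(c,u,v,z); p2=plane(c,u,v,.170)
            print(nm,round(u,1),round(v,1),'bb',w,hh,'pos',p.round(3)[:2],'at.17',p2.round(3)[:2])
c=cam('top')
for nm,u,v,z in(('cap top',245,282,.048),('handleL',101,273,.052),('handleR',150,275,.052),('frontL',62,257,.064),('frontR',189,264,.064),('unitL',66,196,.085),('unitR',190,204,.085)):
    print(nm,plane(c,u,v,z).round(3))
E
```

```text
top [[90, 7, 141], [86, 14, 143], [22, 203, 137], [11, 44, 111], [25, 80, 137]]
white 364.8 277.8 bb 26 25 pos [ 0.45  -0.287] at.17 [ 0.467 -0.253]
white 425.0 270.0 bb 25 25 pos [ 0.466 -0.425] at.17 [ 0.481 -0.367]
white 353.0 221.0 bb 25 25 pos [ 0.579 -0.263] at.17 [ 0.574 -0.233]
white 262.5 205.0 bb 30 29 pos [ 0.618 -0.054] at.17 [ 0.606 -0.061]
brass 315.1 273.6 bb 26 26 pos [ 0.46  -0.174] at.17 [ 0.476 -0.16 ]
brass 371.3 146.8 bb 16 20 pos [ 0.753 -0.309] at.17 [ 0.717 -0.271]
green 121.5 260.1 bb 124 15 pos [0.497 0.249] at.17 [0.503 0.207]
side [[18, 85, 162], [27, 31, 146], [19, 142, 90], [12, 39, 86], [18, 35, 94]]
white 289.2 188.7 bb 38 30 pos [ 0.598 -0.227] at.17 [ 0.591 -0.076]
white 340.5 177.0 bb 20 15 pos [ 0.449 -0.286] at.17 [ 0.47  -0.123]
white 334.7 146.1 bb 20 13 pos [ 0.465 -0.424] at.17 [ 0.483 -0.235]
white 366.7 87.8 bb 64 35 pos [ 0.341 -0.765] at.17 [ 0.383 -0.511]
white 371.5 59.0 bb 20 11 pos [ 0.308 -0.976] at.17 [ 0.356 -0.682]
brass 338.0 206.5 bb 19 16 pos [ 0.459 -0.17 ] at.17 [ 0.478 -0.03 ]
brass 433.5 76.9 bb 98 27 pos [ 0.078 -0.86 ] at.17 [ 0.17  -0.588]
brass 317.6 71.7 bb 77 23 pos [ 0.527 -0.862] at.17 [ 0.533 -0.59 ]
brass 447.8 17.2 bb 89 25 pos [-0.081 -1.391] at.17 [ 0.042 -1.017]
brass 530.5 60.0 bb 58 121 pos [-0.342 -1.019] at.17 [-0.169 -0.717]
brass 335.1 13.1 bb 114 26 pos [ 0.451 -1.392] at.17 [ 0.472 -1.017]
brass 230.4 39.0 bb 78 88 pos [ 0.91  -1.098] at.17 [ 0.843 -0.78 ]
red 523.5 88.2 bb 21 14 pos [-0.241 -0.797] at.17 [-0.092 -0.545]
green 325.5 352.7 bb 19 134 pos [0.496 0.26 ] at.17 [0.505 0.301]
green 446.5 86.5 bb 20 14 pos [ 0.075 -0.707] at.17 [ 0.14  -0.536]
green 418.3 36.8 bb 21 20 pos [ 0.119 -1.068] at.17 [ 0.178 -0.85 ]
cap top [ 0.447 -0.017  0.048]
handleL [0.468 0.298 0.052]
handleR [0.463 0.19  0.052]
frontL [0.504 0.378 0.064]
frontR [0.488 0.102 0.064]
unitL [0.635 0.362 0.085]
unitR [0.616 0.097 0.085]
```

```bash
python3 - <<'E'
import cv2
a=cv2.imread('pics/top0.png')
cv2.imwrite('pics/crop1.png',cv2.resize(a[170:320,40:340],(800,400),interpolation=cv2.INTER_CUBIC))
E
```

```text
(no output)
```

View pics/crop1.png

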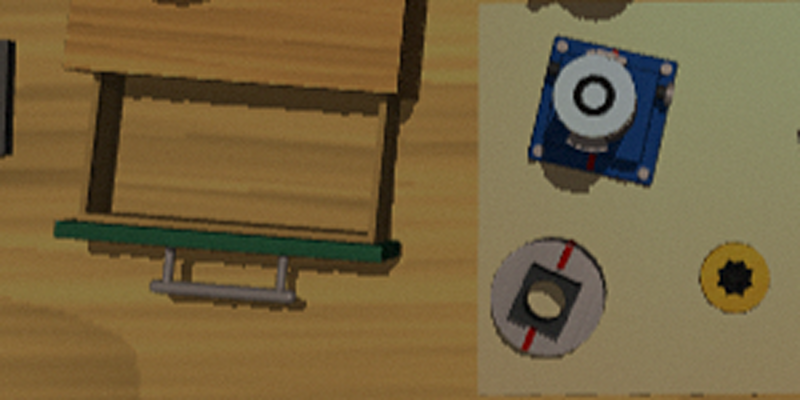

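The crop shows the foot's red marks at crop pixels (617,50) and (590,160), giving an extruder yaw of about -14°. The cap line from (528,340) to (567,255) gives a cap yaw of about -25°. The drawer yaw is about -3°, with the handle near (0.465, 0.244). Moving over the nose.

>>> step_arm(
  xyz=[
    [-3.34,-2.92,-0.6],
    [-3.34,-2.92,-0.6],
    [-3.34,-2.92,-0.6],
    [-3.34,-2.92,-0.6],
    [-3.34,-2.92,-0.6],
    [-3.34,-2.92,-0.6],
    [-3.34,-2.92,-0.6],
    [-3.34,-2.92,-0.6],
    [-3.34,-2.92,-0.6],
    [-3.34,-2.92,-0.6],
    [-3.34,-2.92,-0.6],
    [-3.34,-2.92,-0.6],
    [-3.34,-2.92,-0.6],
    [-3.34,-2.92,-0.6],
    [-3.34,-2.92,-0.6],
    [-3.34,-2.92,-0.6],
    [-3.34,-2.92,-0.6],
    [-3.34,-2.92,-0.6],
    [0,0,0],
    [0,0,0],
  ],
  spin=[0,0,0,0,0,0,0,0,0,0,0,0,0,0,0,0,0,0,0,0],
  claw=[8.5,8.5,8.5,8.5,8.5,8.5,8.5,8.5,8.5,8.5,8.5,8.5,8.5,8.5,8.5,8.5,8.5,8.5,8.5,8.5],
)

```text
clock: 2.3
tool_pos: [0.6064, -0.0613, 0.3026]
eef_rot: [-0.0, 0.132, 0.991, -0.0]
ft_force: [-1.0, 0.4, 0.5]
width: 0.0851
gripper_force: 0.0
```

```bash
cat >> h.py <<'E'
def discs(c,z,lo=(0,0,125),hi=(179,60,255),amin=400):
    out=[]
    for k in blobs(c,lo,hi,amin):
        if len(k)<20: continue
        P=np.array([plane(c,u,v,z)[:2] for u,v in k[:,0]],np.float32)
        (x,y),r=cv2.minEnclosingCircle(P); A=cv2.contourArea(P)
        out.append((round(x,4),round(y,4),round(r,4),round(A/(np.pi*r*r),2)))
    return out
def info():
    s=ctrl.get_state(); T=tool(); print('t',round(s['clock'],2),'tcp',T[:3,3].round(4),'tx',T[:2,0].round(3),'w',round(s['width'],4),'F',np.round(s['ft_force'],1),'q7',round(s['joint_pos'][6],2))
E
python3 - <<'E'
from h import *
info(); c=cam('wrist','w1')
print(discs(c,.17)); 
print(move([.606,-.061,.17]))
E
```

```text
t 2.3 tcp [ 0.6064 -0.0613  0.3026] tx [-0.965  0.262] w 0.0851 F [-1.   0.4  0.5] q7 1.48
[(0.5615, -0.1845, 0.02, 0.92), (0.5994, -0.0723, 0.048, 0.53), (0.4881, -0.2911, 0.0194, 0.51), (0.4769, -0.2006, 0.0198, 0.93)]
[-0.03 -0.13 13.26]
```

View pics/w1.png

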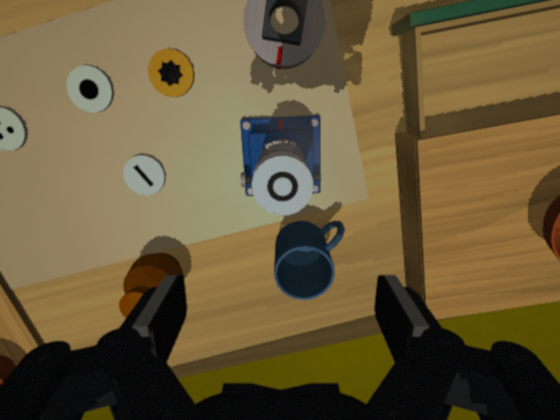

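The wrist view shows the white die as a disc at (282,185), with the slot, round and three-hole spares and the brass die all visible to the left.

```bash
python3 - <<'E'
from h import *
c=cam('wrist'); 
for u,v in ((282.5,185),(252,185),(313,185),(282.5,214)): print(plane(c,u,v,.17).round(4))
h=cv2.cvtColor(c['image'],cv2.COLOR_RGB2HSV); print(h[200,270],h[150,280],[h[v,265].tolist() for v in range(140,170,5)])
for V in(150,165,180): print(V,discs(c,.17,(0,0,V),(179,60,255)))
E
```

```text
[ 0.6048 -0.0574  0.17  ]
[ 0.5972 -0.0857  0.17  ]
[ 0.6125 -0.0291  0.17  ]
[ 0.6334 -0.065   0.17  ]
[ 95  17 163] [13 35 66] [[108, 161, 54], [14, 32, 119], [11, 29, 71], [15, 33, 62], [45, 14, 113], [95, 17, 164]]
150 [(0.6068, -0.0751, 0.0442, 0.54), (0.5617, -0.1848, 0.0197, 0.9), (0.4883, -0.2895, 0.0181, 0.49), (0.4767, -0.2005, 0.0189, 0.93)]
165 []
180 []
```

>>> step_arm(
  xyz=[
    [0.24,0.35,4],
    [0,0,4],
    [0,0,4],
    [0,0,2],
    [0,0,1],
    [0,0,0],
    [0,0,0],
    [0,0,0],
    [0,0,0],
    [0,0,0],
    [0,0,0],
    [0,0,0],
    [0,0,-2],
    [0,0,-2],
    [0,0,0],
  ],
  spin=[0,0,0,0,0,0,0,0,0,0,0,0,0,0,0],
  claw=[8.5,8.5,8.5,8.5,8.5,8.5,5.5,5.5,5.5,5.5,5.5,5.5,5.5,5.5,5.5],
  newtons=40,
)

```text
clock: 3.9
tool_pos: [0.6066, -0.0566, 0.1957]
eef_rot: [0.002, 0.131, 0.991, 0.0]
ft_force: [-0.0, -1.3, 0.3]
width: 0.055
gripper_force: 0.0
```

```bash
python3 - <<'E'
from h import *
info(); c=cam('wrist','w2'); print(move([.55,.17,.25]))
E
```

```text
t 3.9 tcp [ 0.6066 -0.0566  0.1957] tx [-0.966  0.26 ] w 0.055 F [-0.  -1.3  0.3] q7 1.5
[11.26 20.41 -5.59]
```

View pics/w2.png

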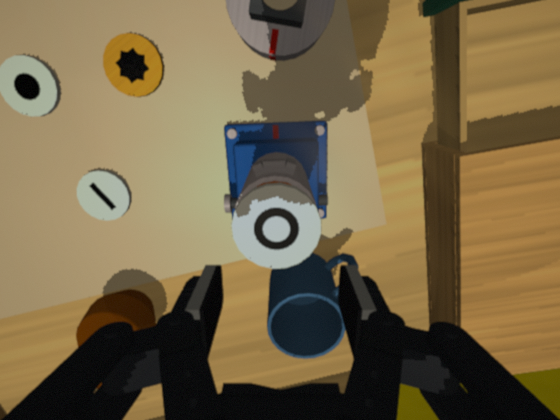

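```bash
python3 - <<'E'
from h import *
c=cam('wrist'); T=tool()
for u,v in ((277,228),(232,228),(322,228),(277,268)): print(plane(c,u,v,.17).round(4))
for z in(0,-.013,-.019,-.03):
  for y in(-.0275,.0275): print(z,y,proj(c,(T@[0,y,z,1])[:3]).round(0))
E
```

```text
[ 0.6045 -0.0585  0.17  ]
[ 0.5968 -0.0869  0.17  ]
[ 0.6122 -0.0301  0.17  ]
[ 0.6328 -0.0662  0.17  ]
0 -0.0275 [234. 243.]
0 0.0275 [328. 243.]
-0.013 -0.0275 [231. 253.]
-0.013 0.0275 [331. 252.]
-0.019 -0.0275 [229. 258.]
-0.019 0.0275 [332. 257.]
-0.03 -0.0275 [226. 268.]
-0.03 0.0275 [336. 267.]
```

The die is unmoved and the fingers closed above it, so the tips stand further back than the TCP when open. Going lower and closing without lifting.

>>> step_arm(
  xyz=[
    [0,0,0],
    [0,0,0],
    [0,0,0],
    [0,0,0],
    [0,0,3],
    [0.1,-0.1,2],
    [0,0,0.8],
    [0,0,0],
    [0,0,0],
    [0,0,0],
    [0,0,0],
    [0,0,0],
    [0,0,0],
    [0,0,0],
    [0,0,0],
  ],
  spin=[0,0,0,0,0,0,0,0,0,0,0,0,0,0,0],
  claw=[8.5,8.5,8.5,8.5,8.5,8.5,8.5,8.5,5.5,5.5,5.5,5.5,5.5,5.5,5.5],
  newtons=40,
)

```text
clock: 5.5
tool_pos: [0.6037, -0.0569, 0.1351]
eef_rot: [-0.0, 0.131, 0.991, 0.0]
ft_force: [-0.4, -0.6, 0.2]
width: 0.0552
gripper_force: 0.0
```

```bash
python3 - <<'E'
from h import *
info(); c=cam('side','s2')
im=cv2.resize(c['image'][150:270,220:360,::-1],(700,600),interpolation=cv2.INTER_CUBIC); w=cam('wrist')['image'][:,:,::-1]
cv2.imwrite('pics/s3.png',np.hstack([cv2.resize(im,(400,343)),cv2.resize(w,(400,343))]))
E
```

```text
t 5.5 tcp [ 0.6037 -0.0569  0.1351] tx [-0.966  0.26 ] w 0.0552 F [-0.4 -0.6  0.2] q7 1.53
```

View pics/s3.png

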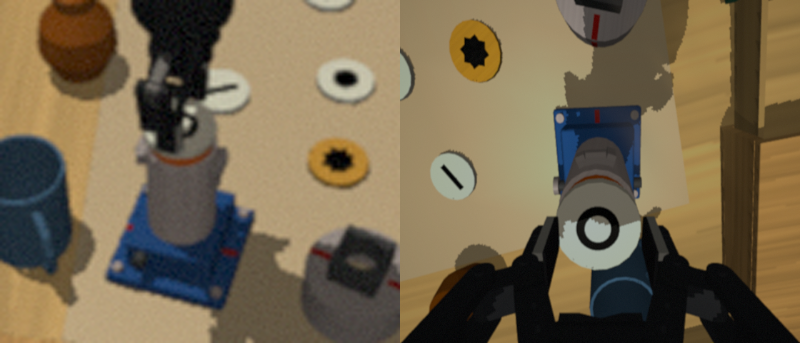

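The fingers reached 55 mm with no contact. The tips visibly end about 35 mm behind the TCP at this opening, just above the die. Going lower, which stays clear of the barrel either way.

>>> step_arm(
  xyz=[
    [0,0,0],
    [0,0,0],
    [0,0,0],
    [0,0,0],
    [0,0,1],
    [0,0,0.8],
    [0,0,0],
    [0,0,0],
    [0,0,0],
    [0,0,0],
    [0,0,0],
    [0,0,0],
    [0,0,0],
    [0,0,0],
  ],
  spin=[0,0,0,0,0,0,0,0,0,0,0,0,0,0],
  claw=[8.5,8.5,8.5,8.5,8.5,8.5,8.5,5.5,5.5,5.5,5.5,5.5,5.5,5.5],
  newtons=40,
)

```text
clock: 7.0
tool_pos: [0.6039, -0.057, 0.1173]
eef_rot: [0.0, 0.131, 0.991, 0.0]
ft_force: [-1.7, -0.3, 4.4]
width: 0.0584
gripper_force: 42.2
```

```bash
python3 - <<'E'
from h import *
info(); c=cam('wrist','w4')
E
```

```text
t 7.0 tcp [ 0.6039 -0.057   0.1173] tx [-0.966  0.26 ] w 0.0584 F [-1.7 -0.3  4.4] q7 1.54
```

>>> step_arm(
  xyz=[
    [0,0,-1],
    [0,0,-2],
    [0,0,-3],
    [0,0,-2],
    [0,0,0],
    [0,0,0],
  ],
  spin=[0,0,0,0,0,0],
  claw=[5.5,5.5,5.5,5.5,5.5,5.5],
)

```text
clock: 7.65
tool_pos: [0.6037, -0.0567, 0.1971]
eef_rot: [0.0, 0.131, 0.991, 0.0]
ft_force: [-0.8, -0.4, -1.5]
width: 0.058
gripper_force: 42.9
```

```bash
python3 - <<'E'
from h import *
info(); c=cam('wrist'); s=cam('side'); T=tool()
print('side proj tcp',proj(s,T[:3,3]))
im=s['image'][110:270,200:400,::-1]
cv2.imwrite('pics/s5.png',np.hstack([cv2.resize(im,(400,320)),cv2.resize(c['image'][:,:,::-1],(400,320))]))
E
```

```text
t 7.65 tcp [ 0.6037 -0.0567  0.1971] tx [-0.966  0.26 ] w 0.058 F [-0.8 -0.4 -1.5] q7 1.5
side proj tcp [283.23775631 186.80356988]
```

View pics/s5.png

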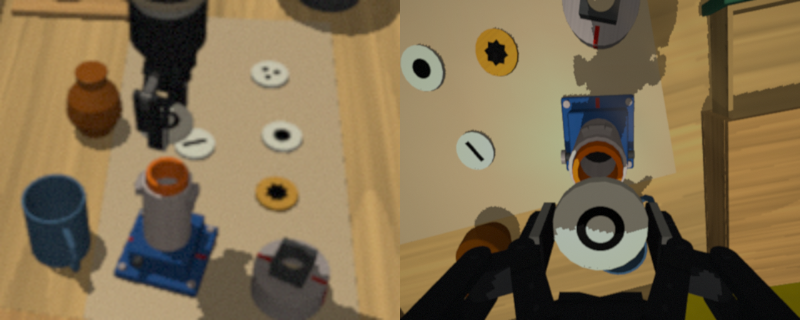

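The die is held and the nose is empty. The usable fingertips end about 40 mm behind the reported TCP, and I will use that offset from here. Carrying the die to the drawer.

>>> step_arm(
  xyz=[
    [0,0,-2],
    [0,0,-2],
    [1.09,3.88,0],
    [1.09,3.88,0],
    [1.09,3.88,0],
    [1.09,3.88,0],
    [1.09,3.88,0],
    [1.09,3.88,0],
    [0,0,0],
    [0,0,0],
  ],
  spin=[-5.85,-5.85,0,0,0,0,0,0,0,0],
  claw=[5.5,5.5,5.5,5.5,5.5,5.5,5.5,5.5,5.5,5.5],
)

```text
clock: 8.75
tool_pos: [0.5512, 0.1803, 0.2358]
eef_rot: [-0.001, 0.028, 1.0, -0.001]
ft_force: [1.2, -1.2, 0.0]
width: 0.058
gripper_force: 43.1
```

```bash
python3 - <<'E'
from h import *
info(); c=cam('wrist','w6')
for x,y in((-.089,-.116),(-.089,.116),(.02,-.116),(.02,.116)):
    p=np.array([.609,.236,.060])+x*np.array([.998,-.058,0])+y*np.array([.058,.998,0]); print(x,y,p.round(3),proj(c,p).round(0))
E
```

```text
t 8.75 tcp [0.5512 0.1803 0.2358] tx [-0.998  0.056] w 0.058 F [ 1.2 -1.2  0. ] q7 1.22
-0.089 -0.116 [0.513 0.125 0.06 ] [227. 145.]
-0.089 0.116 [0.527 0.357 0.06 ] [447. 145.]
0.02 -0.116 [0.622 0.119 0.06 ] [231. 240.]
0.02 0.116 [0.636 0.351 0.06 ] [432. 240.]
```

View pics/w6.png

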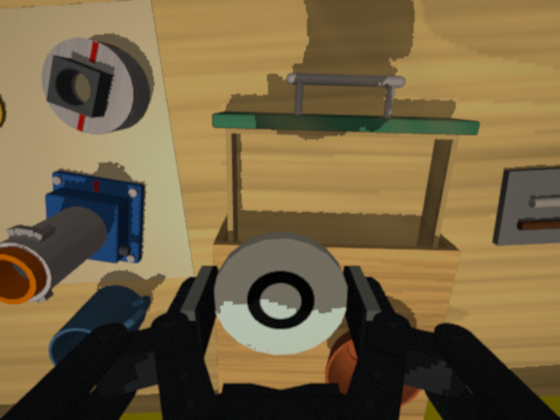

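The wrist view shows the green panel's outer edge at row 113 (cols 215–477), inner walls at cols 240 and 432, and the unit edge at row 245. The die is still held at (280,295).

```bash
python3 - <<'E'
from h import *
c=cam('wrist')
for n,u,v,z in(('outL',214,114,.064),('outR',478,123,.064),('inL',228,131,.064),('inR',450,134,.064),('unitL',217,243,.085),('unitR',458,250,.085),('wallL in',240,200,.06),('wallR in',436,200,.06),('wall corner inR',437,140,.06),('handleL',292,77,.052),('handleR',400,81,.052),('floor back? L',240,212,.018)): print(n,plane(c,u,v,z).round(4))
t=cam('top'); print([plane(t,u,v,z).round(4) for u,v,z in((75,201,.085),(187,205,.085),(82,251,.06),(184,258,.06))])
E
```

```text
outL [0.4822 0.1149 0.064 ]
outR [0.5068 0.3824 0.064 ]
inL [0.4998 0.1272 0.064 ]
inR [0.5162 0.3551 0.064 ]
unitL [0.6149 0.1058 0.085 ]
unitR [0.6385 0.3663 0.085 ]
wallL in [0.5755 0.1317 0.06  ]
wallR in [0.5882 0.349  0.06  ]
wall corner inR [0.5221 0.3441 0.06  ]
handleL [0.4514 0.1957 0.052 ]
handleR [0.4617 0.3049 0.052 ]
floor back? L [0.6037 0.124  0.018 ]
[array([0.6239, 0.3424, 0.085 ]), array([0.6136, 0.1031, 0.085 ]), array([0.5168, 0.3368, 0.06  ]), array([0.5002, 0.1144, 0.06  ])]
```

>>> step_arm(
  xyz=[
    [0.5,0.24,4.5],
    [0,0,4.5],
    [0,0,4.5],
    [0,0,4.5],
    [0,0,3],
    [0,0,2],
    [0,0,1.4],
    [0,0,0],
    [0,0,0],
    [0,0,0],
    [0,0,0],
    [0,0,0],
    [0,0,-4],
    [0,0,-4.5],
    [0,0,-4.5],
    [0,0,0],
  ],
  spin=[-2,0,0,0,0,0,0,0,0,0,0,0,0,0,0,0],
  claw=[5.5,5.5,5.5,5.5,5.5,5.5,5.5,5.5,5.5,6.6,6.6,6.6,6.6,6.6,6.6,6.6],
)

```text
clock: 10.5
tool_pos: [0.5513, 0.1833, 0.1299]
eef_rot: [0.005, 0.012, 1.0, 0.002]
ft_force: [0.6, 0.6, 0.0]
width: 0.066
gripper_force: 0.0
```

```bash
python3 - <<'E'
from h import *
info(); t=cam('top'); 
for k in ['wrist','top']:
    c=cam(k,k+'7')
    print(k,'brass',discs(c,.008,(15,150,70),(30,255,255),200),'white',discs(c,.008,(0,0,115),(179,60,255),200))
print(move([.459,-.172,.10]))
E
```

```text
t 10.5 tcp [0.5513 0.1833 0.1299] tx [-1.     0.024] w 0.066 F [0.6 0.6 0. ] q7 1.29
wrist brass [(0.818, 0.3584, 0.0334, 0.39), (0.7291, 0.4105, 0.027, 0.27), (0.6915, 0.3717, 0.0635, 0.05), (0.7381, 0.1784, 0.1022, 0.6)] white [(0.5565, 0.1814, 0.0319, 0.96), (0.4488, -0.0392, 0.0527, 0.28)]
top brass [(0.1918, -0.1339, 0.5824, 0.23), (0.4708, 0.2645, 0.0445, 0.28), (0.4594, -0.1736, 0.0299, 0.92), (0.4719, 0.0863, 0.0389, 0.22), (0.4786, -0.6503, 0.0802, 0.08), (0.5613, 0.2429, 0.1259, 0.12), (0.5898, 0.0808, 0.0484, 0.56), (0.6145, -0.0546, 0.0292, 0.89), (0.7123, -0.1818, 0.0841, 0.23), (0.7284, -0.4358, 0.1133, 0.2), (0.7571, -0.0919, 0.6882, 0.19), (1.0484, 0.0298, 0.2315, 0.23), (1.0488, 0.4187, 0.1591, 0.19)] white [(0.3448, -0.7078, 0.1177, 0.4), (0.4501, -0.287, 0.0304, 0.9), (0.4408, -0.0203, 0.0466, 0.26), (0.4556, 0.0014, 0.0427, 0.2), (0.4665, -0.4248, 0.0301, 0.9), (0.5505, 0.1847, 0.0302, 0.37), (0.5791, -0.2624, 0.0305, 0.9)]
[  7.98 -35.62   2.3 ]
```

View pics/wrist7.png

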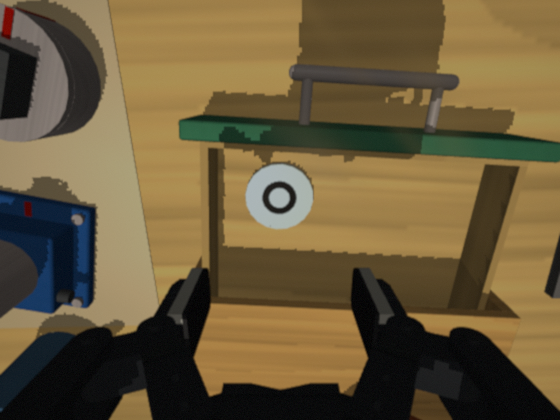

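The white die lies flat in the drawer at about (0.551, 0.183). Next the brass die at (0.459, -0.173).

>>> step_arm(
  xyz=[
    [0,0,-4],
    [0.9,-3.96,0],
    [0.9,-3.96,0],
    [0.9,-3.96,0],
    [0.9,-3.96,0],
    [0.9,-3.96,0],
    [0.9,-3.96,0],
    [0.9,-3.96,0],
    [0.9,-3.96,0],
    [0.9,-3.96,0],
    [0,0,4],
    [0,0,4],
    [0,0,0],
    [0,0,0],
  ],
  spin=[0,0,0,0,0,0,0,0,0,0,0,0,0,0],
  claw=[8.5,8.5,8.5,8.5,8.5,8.5,8.5,8.5,8.5,8.5,8.5,8.5,7.2,7.2],
)

```text
clock: 12.05
tool_pos: [0.4568, -0.1723, 0.0825]
eef_rot: [-0.002, 0.012, 1.0, 0.0]
ft_force: [0.8, -0.4, 0.1]
width: 0.072
gripper_force: 0.0
```

```bash
python3 - <<'E'
from h import *
info(); c=cam('wrist')
d=discs(c,.008,(15,150,70),(30,255,255),1000); print(d)
for x in d:
  if .027<x[2]<.034: print(move([x[0],x[1],-.036]))
E
```

```text
t 12.05 tcp [ 0.4568 -0.1723  0.0825] tx [-1.     0.024] w 0.072 F [ 0.8 -0.4  0.1] q7 2.03
[(0.4591, -0.1721, 0.03, 0.95)]
[-0.12  0.04 11.97]
```

>>> step_arm(
  xyz=[
    [-0.2,0,4],
    [0,0,4],
    [0,0,2],
    [0,0,1],
    [0,0,0.5],
    [0,0,0.3],
    [0,0,0],
    [0,0,0],
  ],
  spin=[0,0,0,0,0,0,0,0],
  claw=[7.2,7.2,7.2,7.2,6.6,6.6,6.6,6.6],
)

```text
clock: 12.9
tool_pos: [0.4606, -0.1725, -0.034]
eef_rot: [0.001, 0.012, 1.0, -0.0]
ft_force: [-0.3, -0.2, -0.6]
width: 0.0663
gripper_force: 0.0
```

No table contact yet, so I go down in small steps and close.

>>> step_arm(
  xyz=[
    [0,0,0.2],
    [0,0,0.2],
    [0,0,0],
    [0,0,0],
    [0,0,0],
    [0,0,0],
    [0,0,0],
  ],
  spin=[0,0,0,0,0,0,0],
  claw=[6.6,6.6,6.6,5.5,5.5,5.5,5.5],
)

```text
clock: 13.6
tool_pos: [0.4598, -0.1723, -0.0386]
eef_rot: [0.0, 0.012, 1.0, 0.0]
ft_force: [-1.4, 0.7, 5.6]
width: 0.0575
gripper_force: 41.3
```

>>> step_arm(
  xyz=[
    [0,0,-2],
    [0,0,-4.5],
    [0,0,-4.5],
    [0,0,-4.5],
    [0,0,-4.5],
    [0,0,-3],
    [-3.5,0.1,0],
    [-3.5,0.1,0],
    [-3.5,0.1,0],
    [-3.5,0.1,0],
    [0,0,0],
    [0,0,0],
  ],
  spin=[0,0,0,0,0,0,0,0,0,0,0,0],
  claw=[5.5,5.5,5.5,5.5,5.5,5.5,5.5,5.5,5.5,5.5,5.5,5.5],
  newtons=50,
)

```text
clock: 14.8
tool_pos: [0.5994, -0.1718, 0.1901]
eef_rot: [-0.001, 0.012, 1.0, -0.0]
ft_force: [-0.0, -0.5, -0.4]
width: 0.0573
gripper_force: 53.6
```

```bash
python3 - <<'E'
from h import *
info(); c=cam('wrist','w8')
T=tool()
print('ring',discs(c,.162,(3,170,60),(14,255,255),200)); print('pred',proj(c,[.6045,-.058,.162]))
print('held',discs(c,T[2,3]+.0466,(15,150,50),(30,255,255),1000))
E
```

```text
t 14.8 tcp [ 0.5994 -0.1718  0.1901] tx [-1.     0.024] w 0.0573 F [-0.  -0.5 -0.4] q7 1.96
ring [(0.6047, -0.0606, 0.0198, 0.59), (0.602, -0.0642, 0.0267, 0.12)]
pred [451.5330931  230.39013024]
held [(0.6037, -0.2242, 0.0247, 0.21), (0.598, -0.172, 0.0307, 0.93), (0.5732, -0.1002, 0.016, 0.93), (0.6169, -0.0498, 0.0676, 0.21)]
```

View pics/w8.png

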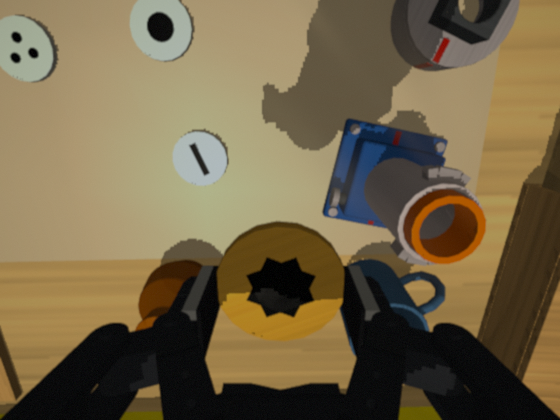

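```bash
python3 - <<'E'
from h import *
c=cam('wrist'); P=[.6045,-.058,.162]
pts=np.array([proj(c,[P[0]+.025*np.cos(a),P[1]+.025*np.sin(a),.162]) for a in np.linspace(0,6.28,60)])
print('pred bounds',pts.min(0).round(0),pts.max(0).round(0))
h=cv2.cvtColor(c['image'],cv2.COLOR_RGB2HSV)
print([h[v,u].tolist() for u,v in((480,225),(420,230),(450,255),(450,195),(414,215))])
for V in(120,150,180,200):
  m=cv2.inRange(h,np.array((3,150,V)),np.array((16,255,255))); m[:,:400]=0; m[:170]=0; ys,xs=np.nonzero(m)
  if len(xs): print(V,len(xs),xs.min(),xs.max(),ys.min(),ys.max())
s=cam('side'); hs=cv2.cvtColor(s['image'],cv2.COLOR_RGB2HSV); m=cv2.inRange(hs,np.array((3,170,60)),np.array((14,255,255))); m[:,:250]=0;m[:,320:]=0;m[:150]=0;m[260:]=0
ys,xs=np.nonzero(m)
if len(xs):
  print('side',xs.min(),xs.max(),ys.min(),ys.max()); 
  pts=np.array([proj(s,[P[0]+.025*np.cos(a),P[1]+.025*np.sin(a),.162]) for a in np.linspace(0,6.28,60)]); print(pts.min(0),pts.max(0))
E
```

```text
pred bounds [414. 195.] [490. 264.]
[[15, 255, 175], [9, 110, 93], [12, 246, 85], [12, 223, 96], [12, 235, 76]]
120 1608 411 485 196 264
150 1404 412 485 197 264
side 250 293 150 206
[271.87114847 188.50007817] [293.41246229 204.52326813]
```

>>> step_arm(
  xyz=[
    [-0.1,3.75,0],
    [-0.15,3.75,0],
    [-0.15,3.75,0],
    [0,0,0],
    [0,0,3],
    [0,0,2],
    [0,0,1],
    [0,0,0.6],
    [0,0,0],
    [0,0,0],
    [0,0,0],
  ],
  spin=[0,0,0,0,0,0,0,0,0,0,0],
  claw=[5.5,5.5,5.5,5.5,5.5,5.5,5.5,5.5,5.5,5.5,5.5],
)

```text
clock: 16.05
tool_pos: [0.6072, -0.0596, 0.1261]
eef_rot: [0.001, 0.012, 1.0, 0.0]
ft_force: [-0.6, -0.3, 0.1]
width: 0.0569
gripper_force: 53.6
```

>>> step_arm(
  xyz=[
    [0.1,0,0.2],
    [0,0,0.1],
    [0,0,0],
  ],
  spin=[0,0,0],
  claw=[5.5,5.5,5.5],
)

```text
clock: 16.35
tool_pos: [0.6061, -0.0594, 0.1228]
eef_rot: [0.001, 0.012, 1.0, 0.0]
ft_force: [0.1, 0.5, 4.6]
width: 0.0575
gripper_force: 54.2
```

Contact at 4.6 N. Releasing gently and looking.

>>> step_arm(
  xyz=[
    [0,0,0],
    [0,0,0],
    [0,0,0],
    [0,0,-2],
    [0,0,-4],
    [0,0,-4],
    [0,0,-3],
    [0,0,0],
    [0,0,0],
  ],
  spin=[0,0,0,0,0,0,0,0,0],
  claw=[6.2,6.8,8.5,8.5,8.5,8.5,8.5,8.5,8.5],
)

```text
clock: 17.25
tool_pos: [0.6057, -0.0592, 0.2523]
eef_rot: [0.0, 0.012, 1.0, 0.0]
ft_force: [-0.4, 0.1, -0.8]
width: 0.0854
gripper_force: 0.0
```

```bash
python3 - <<'E'
from h import *
info(); c=cam('wrist','w9')
print(discs(c,.170,(15,150,70),(30,255,255),1000))
h=cv2.cvtColor(c['image'],cv2.COLOR_RGB2HSV)
for n,lo,hi in(('red',(0,150,60),(4,255,255)),('red2',(172,150,60),(179,255,255))):
    for k in blobs(c,lo,hi,15):
        (u,v),wh,a=cv2.minAreaRect(k); print(n,round(u),round(v),np.round(wh),round(a),'z14',plane(c,u,v,.014).round(4)[:2],'z48',plane(c,u,v,.048).round(4)[:2])
E
```

```text
t 17.25 tcp [ 0.6057 -0.0592  0.2523] tx [-1.     0.024] w 0.0854 F [-0.4  0.1 -0.8] q7 1.74
[(0.7815, -0.0629, 0.1055, 0.13), (0.6762, -0.2264, 0.0434, 0.49), (0.6958, 0.1396, 0.1296, 0.33), (0.6059, -0.0596, 0.0307, 0.91)]
red 306 53 [ 5. 19.] 23 z14 [ 0.478  -0.0267] z48 [ 0.4817 -0.0293]
```

View pics/w9.png

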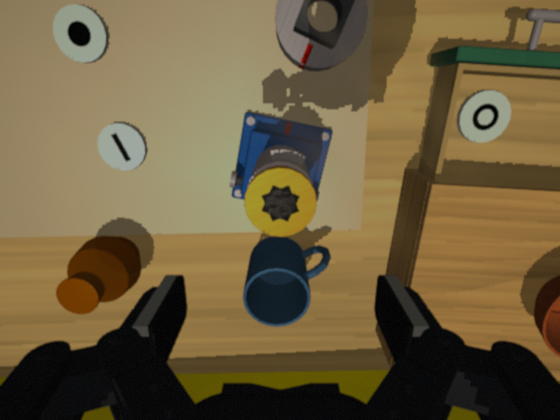

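The brass die sits at (0.606, -0.060), centred on the barrel axis. Moving to the cap.

>>> step_arm(
  xyz=[
    [3.9,0.95,0],
    [3.9,0.95,0],
    [3.9,0.95,0],
    [3.9,0.95,0],
    [0,0,3],
    [0,0,3],
    [0,0,3],
    [0,0,0],
    [0,0,0],
  ],
  spin=[0,0,0,0,8,8,8,0,0],
  claw=[8.5,8.5,8.5,8.5,8.5,8.5,8.5,8.5,8.5],
)

```text
clock: 18.2
tool_pos: [0.4498, -0.0178, 0.1617]
eef_rot: [-0.001, 0.218, 0.976, -0.001]
ft_force: [-1.0, -0.3, -0.3]
width: 0.0852
gripper_force: 0.0
```

```bash
python3 - <<'E'
from h import *
info(); c=cam('wrist','w10')
for lo,hi in(((0,150,60),(4,255,255)),((172,150,60),(179,255,255))):
    for k in blobs(c,lo,hi,15):
        P=np.array([plane(c,u,v,.048)[:2]*1000 for u,v in k[:,0]],np.float32)
        (x,y),wh,a=cv2.minAreaRect(P); f=cv2.fitLine(P,cv2.DIST_L2,0,.01,.01).ravel(); print('red',x,y,wh,np.degrees(np.arctan2(f[1],f[0])))
w=cv2.imread('pics/w9.png'); 
cv2.imwrite('pics/w10b.png',np.hstack([cv2.resize(c['image'][:,:,::-1],(400,300)),cv2.resize(w[95:215,220:380],(400,300))]))
E
```

```text
t 18.2 tcp [ 0.4498 -0.0178  0.1617] tx [-0.905  0.425] w 0.0852 F [-1.  -0.3 -0.3] q7 1.17
red 540.9065551757812 -42.622901916503906 (2.858375072479248, 9.606472969055176) -11.753352
red 484.16973876953125 -30.396406173706055 (3.7957921028137207, 13.211732864379883) -26.228266
red 416.3689880371094 -0.3027529716491699 (4.367923259735107, 18.24992561340332) -23.704536
```

View pics/w10b.png

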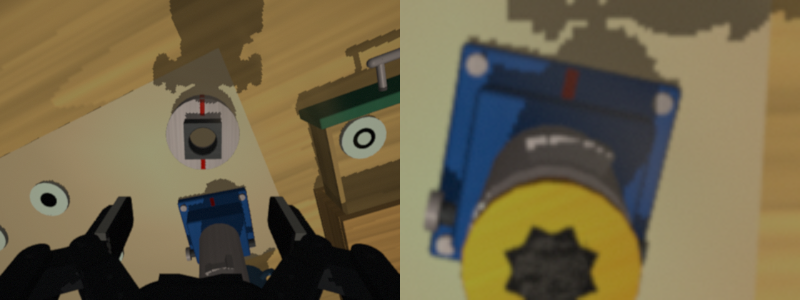

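>>> step_arm(
  xyz=[
    [0.18,0.25,4],
    [0,0,4],
    [0,0,4],
    [0,0,1.6],
    [0,0,0.8],
    [0,0,0],
    [0,0,0],
    [0,0,0],
    [0,0,0],
    [0,0,0],
    [0,0,0],
    [0,0,0],
    [0,0,0],
  ],
  spin=[-1.3,0,0,0,0,0,0,0,0,0,0,0,0],
  claw=[8.5,8.5,8.5,8.5,8.5,8.5,4,4,4,4,4,4,4],
  newtons=90,
)

```text
clock: 19.55
tool_pos: [0.4508, -0.0144, 0.0195]
eef_rot: [0.001, 0.208, 0.978, 0.001]
ft_force: [-2.6, 0.7, 13.3]
width: 0.0423
gripper_force: 90.4
```

```bash
python3 - <<'E'
from h import *
info(); t=cam('top')
for n,c in(('top',t),):
    h=cv2.cvtColor(c['image'],cv2.COLOR_RGB2HSV); m=cv2.inRange(h,np.array((100,120,30)),np.array((125,255,255))); m[:, :235]=0; m[:,300:]=0; m[:175]=0; m[250:]=0
    k=max(cv2.findContours(m,0,1)[0],key=cv2.contourArea); P=np.array([plane(c,u,v,.014)[:2]*1000 for u,v in k[:,0]],np.float32)
    print(cv2.minAreaRect(P))
s=cam('side'); print([plane(s,u,v,.014).round(4) for u,v in((272,235),)])
import scipy
w=cam('wrist')
E
```

```text
t 19.55 tcp [ 0.4508 -0.0144  0.0195] tx [-0.913  0.407] w 0.0423 F [-2.6  0.7 13.3] q7 1.37
((597.5276489257812, -89.33404541015625), (50.27516174316406, 107.9947280883789), 77.16458892822266)
[array([ 0.6319, -0.0541,  0.014 ])]
```

>>> step_arm(
  xyz=[
    [0,0,-1],
    [0,0,-2],
    [0,0,-3],
    [0,0,-3.5],
    [0,0,-3.5],
    [0,0,-3.5],
    [0,0,-3.5],
    [0,0,-1.5],
    [0,0,0],
    [0,0,0],
    [0,0,0],
    [0,0,0],
    [0,0,0],
    [0,0,0],
    [0,0,0],
    [0,0,0],
    [0,0,0],
    [0,0,0],
    [0,0,0],
    [0,0,0],
  ],
  spin=[0,0,0,0,0,0,0,0,7.9,7.9,7.9,7.9,7.9,7.9,7.9,7.9,7.9,7.9,0,0],
  claw=[4,4,4,4,4,4,4,4,4,4,4,4,4,4,4,4,4,4,4,4],
)

```text
clock: 21.7
tool_pos: [0.4497, -0.0147, 0.2334]
eef_rot: [-0.0, 0.782, 0.624, 0.0]
ft_force: [0.6, -0.4, -1.3]
width: 0.042
gripper_force: 91.8
```

```bash
python3 - <<'E'
from h import *
info(); c=cam('wrist'); print(move([.6055,-.0595,.23]))
s=cam('side'); c2=c['image'][:,:,::-1]
cv2.imwrite('pics/w11.png',np.hstack([cv2.resize(c2,(400,300)),cv2.resize(s['image'][100:280,180:420,::-1],(400,300))]))
E
```

```text
t 21.7 tcp [ 0.4497 -0.0147  0.2334] tx [0.222 0.975] w 0.042 F [ 0.6 -0.4 -1.3] q7 -0.25
[-0.91 16.18  0.33]
```

View pics/w11.png

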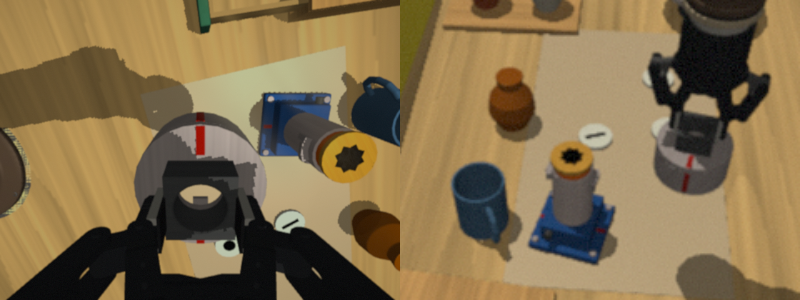

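The cap is held level, with its marks across the foot's marks. Checking the cap's centre against the tool before fitting.

```bash
python3 - <<'E'
from h import *
c=cam('wrist'); T=tool(); zt=T[2,3]-.0195+.048; Ti=np.linalg.inv(T)
h=cv2.cvtColor(c['image'],cv2.COLOR_RGB2HSV)
m=((h[:,:,0]<6)|(h[:,:,0]>172))&(h[:,:,1]>140)&(h[:,:,2]>50); m[:,:250]=0;m[:,310:]=0
for v in range(140,360):
    r=np.nonzero(m[v])[0]
    if len(r)>2 and v%6==0 : p=Ti@np.r_[plane(c,r.mean(),v,zt),1]; print(v,len(r),int(h[v,int(r.mean()),2]),(p[:2]*1000).round(1),end=' | ')
print()
# silhouette of cap top: left/right rim at widest row
P=[]
for a in np.linspace(0,2*np.pi,73)[:-1]: P.append(proj(c,(T@[.047*np.cos(a),.047*np.sin(a),-(zt-T[2,3]),1])[:3]))
P=np.array(P); print('pred top circle',P.min(0).round(0),P.max(0).round(0)); 
g=c['image'].sum(2); print([int(x) for x in g[235,170:205:2]],[int(x) for x in g[235,355:390:2]])
E
```

```text
162 11 64 [54.6  0.6] | 168 13 77 [51.9  0.6] | 180 13 156 [46.3  0.6] | 186 13 156 [43.4  0.6] | 192 12 155 [40.5  0.8] | 198 13 155 [37.6  0.6] | 204 12 155 [34.7  0.8] | 210 12 155 [31.7  0.8] | 216 12 153 [28.6  0.3] | 336 10 121 [-40.8   0.8] | 
pred top circle [185. 178.] [372. 345.]
[394, 392, 396, 392, 385, 389, 410, 414, 407, 414, 374, 228, 231, 231, 239, 230, 236, 239] [246, 351, 399, 456, 447, 443, 445, 456, 489, 496, 495, 496, 497, 493, 492, 490, 495, 493]
```

>>> step_arm(
  xyz=[
    [-0.24,4.03,0],
    [-0.24,4.03,0],
    [-0.24,4.03,0],
    [-0.25,4.03,0],
    [0,0,0],
    [0,0,0],
    [0,0,2],
    [0,0,0],
    [0,0,0],
  ],
  spin=[0,0,0,0,0,0,0,0,0],
  claw=[4,4,4,4,4,4,4,4,4],
)

```text
clock: 22.75
tool_pos: [0.604, -0.06, 0.2135]
eef_rot: [-0.0, 0.783, 0.622, -0.0]
ft_force: [0.0, -0.5, -2.3]
width: 0.0421
gripper_force: 92.4
```

```bash
python3 - <<'E'
from h import *
info(); print(move([.6048,-.060,.1515]))
E
```

```text
t 22.75 tcp [ 0.604  -0.06    0.2135] tx [0.225 0.974] w 0.0421 F [ 0.  -0.5 -2.3] q7 0.04
[0.02 0.08 6.2 ]
```

>>> step_arm(
  xyz=[
    [0,0.08,1],
    [0,0,1],
    [0,0,1],
    [0,0,1],
    [0,0,0.8],
    [0,0,0.8],
    [0,0,0.6],
    [0,0,0],
    [0,0,0],
  ],
  spin=[0,0,0,0,0,0,0,0,0],
  claw=[4,4,4,4,4,4,4,4,4],
)

```text
clock: 23.65
tool_pos: [0.6056, -0.0607, 0.1512]
eef_rot: [0.0, 0.783, 0.622, -0.0]
ft_force: [-0.2, -0.2, -1.9]
width: 0.0419
gripper_force: 92.6
```

>>> step_arm(
  xyz=[
    [0,-0.05,0.2],
    [0,0,0.3],
    [0,0,0.2],
    [0,0,0],
  ],
  spin=[0,0,0,0],
  claw=[4,4,4,4],
)

```text
clock: 24.05
tool_pos: [0.6056, -0.0606, 0.1446]
eef_rot: [0.0, 0.783, 0.622, 0.0]
ft_force: [-0.4, 0.3, 5.1]
width: 0.0418
gripper_force: 93.3
```

>>> step_arm(
  xyz=[
    [0,0,0.3],
    [0,0,0.3],
    [0,0,0.1],
    [0,0,0],
  ],
  spin=[0,0,0,0],
  claw=[4,4,4,4],
)

```text
clock: 24.45
tool_pos: [0.6056, -0.0607, 0.1381]
eef_rot: [0.0, 0.783, 0.622, 0.001]
ft_force: [-2.3, 0.2, 8.8]
width: 0.0419
gripper_force: 93.8
```

>>> step_arm(
  xyz=[
    [0,0,0.12],
    [0,0,0],
    [0,0,0],
    [0,0,0],
    [0,0,0],
    [0,0,0],
    [0,0,0],
    [0,0,0],
    [0,0,0],
    [0,0,0],
  ],
  spin=[0,0,7,7,7,7,7,7,0,0],
  claw=[4,4,4,4,4,4,4,4,4,4],
)

```text
clock: 25.45
tool_pos: [0.6061, -0.0616, 0.1377]
eef_rot: [0.001, 0.954, 0.3, 0.001]
ft_force: [-2.2, -1.9, 12.2]
width: 0.0421
gripper_force: 94.4
```

```bash
python3 - <<'E'
from h import *
info(); print(ctrl.get_state()['torque'])
E
```

```text
t 25.45 tcp [ 0.6061 -0.0616  0.1377] tx [0.82  0.572] w 0.0421 F [-2.2 -1.9 12.2] q7 -0.55
[-0.30638927  0.56820526 -0.20749746]
```

>>> step_arm(
  xyz=[
    [-0.06,-0.05,0],
    [0,0,0],
    [0,0,0],
    [0,0,0],
    [0,0,0],
    [0,0,0],
    [0,0,0],
    [0,0,0],
  ],
  spin=[7,7,7,7,7,5,0,0],
  claw=[4,4,4,4,4,4,4,4],
)

```text
clock: 26.25
tool_pos: [0.6045, -0.0615, 0.1377]
eef_rot: [0.0, 0.999, -0.045, 0.001]
ft_force: [-5.3, -0.1, 16.9]
width: 0.042
gripper_force: 94.8
```

```bash
python3 - <<'E'
from h import *
info(); print(ctrl.get_state()['torque'])
E
```

```text
t 26.25 tcp [ 0.6045 -0.0615  0.1377] tx [ 0.996 -0.089] w 0.042 F [-5.3 -0.1 16.9] q7 -1.13
[-0.19507815  1.3528473  -0.29889061]
```

>>> step_arm(
  xyz=[
    [0.05,0,0],
    [0,0,0],
    [0,0,0],
    [0,0,0],
  ],
  spin=[4,4,0,0],
  claw=[4,4,4,4],
)

```text
clock: 26.65
tool_pos: [0.6044, -0.0614, 0.1377]
eef_rot: [-0.0, 0.993, -0.114, -0.0]
ft_force: [-7.9, 0.6, 18.3]
width: 0.042
gripper_force: 95.1
```

```bash
python3 - <<'E'
from h import *
info(); print(ctrl.get_state()['torque'])
E
```

```text
t 26.65 tcp [ 0.6044 -0.0614  0.1377] tx [ 0.974 -0.227] w 0.042 F [-7.9  0.6 18.3] q7 -1.25
[ 0.02438681  1.79311683 -0.32894595]
```

>>> step_arm(
  xyz=[
    [0,0,-0.2],
    [0,0,-0.2],
    [0,0,-0.1],
    [0,0,0],
  ],
  spin=[0.5,0,0,0],
  claw=[4,4,4,4],
)

```text
clock: 27.05
tool_pos: [0.6043, -0.0612, 0.1412]
eef_rot: [0.0, 0.993, -0.118, -0.0]
ft_force: [-4.9, -0.5, 7.6]
width: 0.0419
gripper_force: 93.4
```

```bash
python3 - <<'E'
from h import *
info(); print(ctrl.get_state()['torque'])
E
```

```text
t 27.05 tcp [ 0.6043 -0.0612  0.1412] tx [ 0.972 -0.235] w 0.0419 F [-4.9 -0.5  7.6] q7 -1.26
[-0.46956105  1.13403786  0.07925656]
```

>>> step_arm(
  xyz=[
    [0,0,-0.2],
    [0,0,-0.15],
    [0,0,0],
  ],
  spin=[0,0,0],
  claw=[4,4,4],
)

```text
clock: 27.35
tool_pos: [0.6044, -0.0605, 0.1445]
eef_rot: [-0.0, 0.993, -0.118, -0.0]
ft_force: [-4.9, -0.4, 4.0]
width: 0.0421
gripper_force: 93.3
```

```bash
python3 - <<'E'
from h import *
info(); print(ctrl.get_state()['torque'])
E
```

```text
t 27.35 tcp [ 0.6044 -0.0605  0.1445] tx [ 0.972 -0.235] w 0.0421 F [-4.9 -0.4  4. ] q7 -1.26
[-0.32091657  1.19439433 -0.10682394]
```

>>> step_arm(
  xyz=[
    [0,0,-0.2],
    [0,0,-0.1],
    [0,0,0],
  ],
  spin=[0,0,0],
  claw=[4,4,4],
)

```text
clock: 27.65
tool_pos: [0.604, -0.0604, 0.145]
eef_rot: [0.001, 0.993, -0.118, -0.001]
ft_force: [2.0, -4.5, -22.3]
width: 0.0419
gripper_force: 95.2
```

It resists lifting with 22 N, so the cap is caught under the lugs. Relaxing and releasing, then checking the marks.

>>> step_arm(
  xyz=[
    [0,0,0.25],
    [0,0,0],
    [0,0,0],
    [0,0,0],
    [0,0,0],
    [0,0,-3],
    [0,0,-4],
    [0,0,-4],
    [0,0,-2],
    [0,0,0],
    [0,0,0],
  ],
  spin=[0,0,0,0,0,0,0,0,0,0,0],
  claw=[4,5,8.5,8.5,8.5,8.5,8.5,8.5,8.5,8.5,8.5],
)

```text
clock: 28.75
tool_pos: [0.6049, -0.0603, 0.2749]
eef_rot: [-0.0, 0.993, -0.118, 0.0]
ft_force: [0.6, -0.7, -1.3]
width: 0.085
gripper_force: 0.0
```

```bash
python3 - <<'E'
from h import *
info(); c=cam('wrist','w12'); T=tool()
for lo,hi in(((0,150,60),(5,255,255)),((172,150,60),(179,255,255))):
    for k in blobs(c,lo,hi,15):
        (u,v),wh,_=cv2.minAreaRect(k)
        for z in (.173,.014):
            P=np.array([plane(c,a,b,z)[:2]*1000 for a,b in k[:,0]],np.float32)
            f=cv2.fitLine(P,cv2.DIST_L2,0,.01,.01).ravel(); print(round(u),round(v),'z',z,P.mean(0).round(1),np.ptp(P,0).round(0),np.degrees(np.arctan(f[1]/f[0])).round(1))
E
```

```text
t 28.75 tcp [ 0.6049 -0.0603  0.2749] tx [ 0.972 -0.234] w 0.085 F [ 0.6 -0.7 -1.3] q7 -1.35
280 236 z 0.173 [569.1 -51.9] [14.  7.] -13.6
280 236 z 0.014 [502.9 -35.9] [22. 12.] -13.6
280 154 z 0.173 [642.4 -69.6] [19.  8.] -13.6
280 154 z 0.014 [617.8 -63.6] [29. 13.] -13.6
280 128 z 0.173 [662.7 -74. ] [8. 3.] -12.2
280 128 z 0.014 [649.6 -70.5] [13.  5.] -12.2
```

View pics/w12.png

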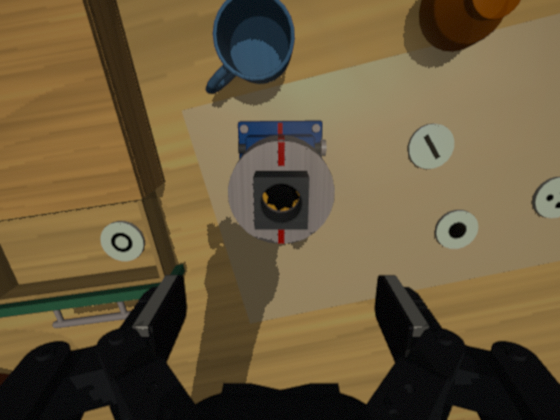

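The cap is locked, with its marks at column 280 in line with the foot marks. The cap reads -13.6° and the foot about -12.6°. Now the spares, starting with the slot die.

>>> step_arm(
  xyz=[
    [0,0,0],
    [-0.16,4.09,0],
    [-0.16,4.09,0],
    [-0.16,4.09,0],
    [-0.16,4.09,0],
    [-0.16,4.09,0],
    [0,0,4.5],
    [0,0,4.5],
    [0,0,4.5],
    [0,0,4.5],
    [0,0,0],
    [0,0,0],
  ],
  spin=[-8.5,0,0,0,0,0,0,0,0,0,0,0],
  claw=[8.5,8.5,8.5,8.5,8.5,8.5,8.5,8.5,7.2,7.2,7.2,7.2],
)

```text
clock: 30.0
tool_pos: [0.5781, -0.2637, 0.0946]
eef_rot: [0.0, 0.999, -0.044, -0.001]
ft_force: [0.6, 0.6, 0.7]
width: 0.0719
gripper_force: 0.0
```

```bash
cat > sp.py <<'E'
from h import *
info(); c=cam('wrist'); T=tool()
for x in discs(c,.008,(0,0,105),(179,70,255),400):
    if .027<x[2]<.034 and x[3]>.6: print(x,move([x[0],x[1],-.0385]))
E
python3 sp.py
```

```text
t 30.0 tcp [ 0.5781 -0.2637  0.0946] tx [ 0.996 -0.089] w 0.0719 F [0.6 0.6 0.7] q7 -0.78
(0.4512, -0.2847, 0.0301, 0.95) [-12.58   3.14  13.47]
(0.467, -0.4234, 0.0302, 0.94) [-9.78 16.81 13.49]
(0.5796, -0.2601, 0.0304, 0.94) [-1.000e-02 -4.500e-01  1.347e+01]
```

>>> step_arm(
  xyz=[
    [0,-0.3,4],
    [0,0,4],
    [0,0,3],
    [0,0,1.5],
    [0,0,0.5],
    [0,0,0.25],
    [0,0,0],
    [0,0,0],
    [0,0,0],
    [0,0,0],
    [0,0,0],
    [0,0,0],
  ],
  spin=[0,0,0,0,0,0,0,0,0,0,0,0],
  claw=[7.2,7.2,7.2,6.8,6.8,6.8,6.8,6.6,5.5,5.5,5.5,5.5],
  newtons=50,
)

```text
clock: 31.25
tool_pos: [0.5799, -0.2609, -0.0357]
eef_rot: [-0.0, 0.999, -0.044, 0.001]
ft_force: [-2.0, 2.6, 10.1]
width: 0.0566
gripper_force: 50.8
```

>>> step_arm(
  xyz=[
    [0,0,-2.5],
    [0,0,-5],
    [0,0,-5],
    [0,0,-5],
    [0,0,-5],
    [0,0,-5],
    [-0.27,-4.46,0],
    [-0.27,-4.46,0],
    [-0.27,-4.46,0],
    [-0.27,-4.46,0],
    [-0.27,-4.46,0],
    [-0.27,-4.46,0],
    [-0.27,-4.46,0],
    [-0.27,-4.46,0],
    [-0.27,-4.46,0],
    [-0.27,-4.46,0],
    [-0.27,-4.46,0],
    [0,0,0],
    [0,0,0],
  ],
  spin=[0,0,0,0,0,0,0,0,0,0,0,0,0,0,0,0,0,0,0],
  claw=[5.5,5.5,5.5,5.5,5.5,5.5,5.5,5.5,5.5,5.5,5.5,5.5,5.5,5.5,5.5,5.5,5.5,5.5,5.5],
)

```text
clock: 33.15
tool_pos: [0.5923, 0.232, 0.2373]
eef_rot: [0.0, 0.999, -0.043, -0.0]
ft_force: [0.4, -1.5, -0.9]
width: 0.0568
gripper_force: 53.3
```

```bash
python3 - <<'E'
from h import *
info(); print(move([.5933,.2306,0.0]))
c=cam('wrist'); T=tool(); print('held',discs(c,T[2,3]+.044,(0,0,80),(179,70,255),1500))
E
```

```text
t 33.15 tcp [0.5923 0.232  0.2373] tx [ 0.996 -0.085] w 0.0568 F [ 0.4 -1.5 -0.9] q7 -1.65
[ 0.11  0.11 23.73]
held [(0.5939, 0.2316, 0.0305, 0.92), (0.633, 0.2099, 0.0104, 0.94)]
```

>>> step_arm(
  xyz=[
    [0,0.1,4.5],
    [0,0,4.5],
    [0,0,4.5],
    [0,0,4.5],
    [0,0,3],
    [0,0,2],
    [0,0,0.8],
    [0,0,0],
    [0,0,0],
    [0,0,0],
    [0,0,0],
    [0,0,-4],
    [0,0,-5],
    [0,0,-5],
    [0,0,-5],
    [0,0,0],
  ],
  spin=[0,0,0,0,0,0,0,0,0,0,0,0,0,0,0,0],
  claw=[5.5,5.5,5.5,5.5,5.5,5.5,5.5,5.5,6.6,6.6,6.6,6.6,6.6,6.6,6.6,6.6],
)

```text
clock: 34.8
tool_pos: [0.5965, 0.2297, 0.1973]
eef_rot: [-0.003, 0.999, -0.044, 0.005]
ft_force: [0.3, 0.0, -0.2]
width: 0.0662
gripper_force: 0.0
```

```bash
python3 - <<'E'
from h import *
info(); c=cam('wrist'); print('drawer',[x for x in discs(c,.026,(0,0,90),(179,70,255),500) if x[2]<.04])
print(move([.4505,-.286,.19]))
E
```

```text
t 34.8 tcp [0.5965 0.2297 0.1973] tx [ 0.996 -0.089] w 0.0662 F [ 0.3  0.  -0.2] q7 -1.62
drawer [(0.5526, 0.1818, 0.0304, 0.94), (0.5933, 0.2287, 0.0299, 0.88)]
[-9.83 52.68  0.1 ]
```

>>> step_arm(
  xyz=[
    [-0.89,4.79,0],
    [-0.89,4.79,0],
    [-0.89,4.79,0],
    [-0.89,4.79,0],
    [-0.89,4.79,0],
    [-0.89,4.79,0],
    [-0.89,4.79,0],
    [-0.89,4.79,0],
    [-0.89,4.79,0],
    [-0.89,4.79,0],
    [-0.89,4.79,0],
    [0,0,5],
    [0,0,5],
    [0,0,0],
    [0,0,0],
  ],
  spin=[0,0,0,0,0,0,0,0,0,0,0,0,0,0,0],
  claw=[7.2,7.2,7.2,7.2,7.2,7.2,7.2,7.2,7.2,7.2,7.2,7.2,7.2,7.2,7.2],
)

```text
clock: 36.35
tool_pos: [0.4479, -0.2865, 0.0896]
eef_rot: [-0.0, 0.999, -0.044, -0.001]
ft_force: [0.7, -0.7, 0.0]
width: 0.0722
gripper_force: 0.0
```

```bash
python3 sp.py
```

```text
t 36.35 tcp [ 0.4479 -0.2865  0.0896] tx [ 0.996 -0.089] w 0.0722 F [ 0.7 -0.7  0. ] q7 -0.64
(0.4509, -0.2849, 0.0305, 0.94) [ 0.16 -0.24 12.93]
(0.4669, -0.4232, 0.0302, 0.94) [ 2.97 13.39 12.95]
```

>>> step_arm(
  xyz=[
    [0.25,-0.15,4],
    [0,0,4],
    [0,0,3],
    [0,0,1],
    [0,0,0.5],
    [0,0,0.1],
    [0,0,0],
    [0,0,0],
    [0,0,0],
    [0,0,0],
    [0,0,0],
    [0,0,0],
  ],
  spin=[0,0,0,0,0,0,0,0,0,0,0,0],
  claw=[7.2,7.2,7.2,6.8,6.8,6.8,6.8,6.6,5.5,5.5,5.5,5.5],
)

```text
clock: 37.6
tool_pos: [0.4521, -0.2854, -0.035]
eef_rot: [-0.0, 0.999, -0.044, 0.001]
ft_force: [-2.5, 1.9, 13.9]
width: 0.0566
gripper_force: 50.0
```

>>> step_arm(
  xyz=[
    [0,0,-2.5],
    [0,0,-5],
    [0,0,-5],
    [0,0,-5],
    [0,0,-5],
    [0,0,-5],
    [0.38,-4.7,0],
    [0.38,-4.7,0],
    [0.38,-4.7,0],
    [0.38,-4.7,0],
    [0.38,-4.7,0],
    [0.38,-4.7,0],
    [0.38,-4.7,0],
    [0.38,-4.7,0],
    [0.38,-4.7,0],
    [0.38,-4.7,0],
    [0.38,-4.7,0],
    [0.38,-4.7,0],
    [0,0,0],
    [0,0,0],
  ],
  spin=[0,0,0,0,0,0,0,0,0,0,0,0,0,0,0,0,0,0,0,0],
  claw=[5.5,5.5,5.5,5.5,5.5,5.5,5.5,5.5,5.5,5.5,5.5,5.5,5.5,5.5,5.5,5.5,5.5,5.5,5.5,5.5],
)

```text
clock: 39.6
tool_pos: [0.5461, 0.2734, 0.238]
eef_rot: [0.001, 0.999, -0.043, -0.0]
ft_force: [-0.8, -0.6, -0.6]
width: 0.0559
gripper_force: 53.1
```

```bash
python3 - <<'E'
from h import *
info(); print(move([.5478,.2727,0.0]))
c=cam('wrist'); T=tool(); print('held',discs(c,T[2,3]+.044,(0,0,80),(179,70,255),1500))
E
```

```text
t 39.6 tcp [0.5461 0.2734 0.238 ] tx [ 0.996 -0.086] w 0.0559 F [-0.8 -0.6 -0.6] q7 -1.75
[1.80e-01 1.00e-02 2.38e+01]
held [(0.5503, 0.2678, 0.0357, 0.68), (0.6027, 0.2374, 0.0104, 0.94), (0.6167, 0.2533, 0.0103, 0.94), (0.6262, 0.3518, 0.0268, 0.31)]
```

>>> step_arm(
  xyz=[
    [0.05,0,4.5],
    [0,0,4.5],
    [0,0,4.5],
    [0,0,4.5],
    [0,0,3],
    [0,0,2],
    [0,0,0.9],
    [0,0,0],
    [0,0,0],
    [0,0,0],
    [0,0,0],
    [0,0,-4],
    [0,0,-5],
    [0,0,-5],
    [0,0,-5],
    [0,0,0],
  ],
  spin=[0,0,0,0,0,0,0,0,0,0,0,0,0,0,0,0],
  claw=[5.5,5.5,5.5,5.5,5.5,5.5,5.5,5.5,6.6,6.6,6.6,6.6,6.6,6.6,6.6,6.6],
)

```text
clock: 41.25
tool_pos: [0.5508, 0.2729, 0.1969]
eef_rot: [-0.003, 0.999, -0.044, 0.005]
ft_force: [0.7, 0.0, 0.1]
width: 0.0663
gripper_force: 0.0
```

```bash
python3 - <<'E'
from h import *
info(); c=cam('wrist'); print('drawer',[x for x in discs(c,.026,(0,0,90),(179,70,255),500) if x[2]<.04])
print(move([.4665,-.424,.19]))
E
```

```text
t 41.25 tcp [0.5508 0.2729 0.1969] tx [ 0.996 -0.089] w 0.0663 F [0.7 0.  0.1] q7 -1.72
drawer [(0.547, 0.2718, 0.0301, 0.95), (0.5522, 0.1823, 0.0302, 0.95), (0.6126, 0.5255, 0.0388, 0.14), (0.5931, 0.229, 0.0301, 0.95)]
[-2.080e+00  7.016e+01  1.000e-02]
```

>>> step_arm(
  xyz=[
    [-0.14,4.68,0],
    [-0.14,4.68,0],
    [-0.14,4.68,0],
    [-0.14,4.68,0],
    [-0.14,4.68,0],
    [-0.14,4.68,0],
    [-0.14,4.68,0],
    [-0.14,4.68,0],
    [-0.14,4.68,0],
    [-0.14,4.68,0],
    [-0.14,4.68,0],
    [-0.14,4.68,0],
    [-0.14,4.68,0],
    [-0.14,4.68,0],
    [-0.14,4.68,0],
    [0,0,5],
    [0,0,5],
    [0,0,0],
    [0,0,0],
  ],
  spin=[0,0,0,0,0,0,0,0,0,0,0,0,0,0,0,0,0,0,0],
  claw=[7.2,7.2,7.2,7.2,7.2,7.2,7.2,7.2,7.2,7.2,7.2,7.2,7.2,7.2,7.2,7.2,7.2,7.2,7.2],
)

```text
clock: 43.2
tool_pos: [0.4635, -0.4246, 0.0894]
eef_rot: [-0.0, 0.999, -0.044, -0.001]
ft_force: [0.3, -0.1, 0.2]
width: 0.0721
gripper_force: 0.0
```

```bash
python3 sp.py
```

```text
t 43.2 tcp [ 0.4635 -0.4246  0.0894] tx [ 0.996 -0.088] w 0.0721 F [ 0.3 -0.1  0.2] q7 -0.47
(0.4673, -0.4237, 0.0305, 0.94) [ 0.25 -0.21 12.95]
```

>>> step_arm(
  xyz=[
    [0.3,-0.1,4],
    [0,0,4],
    [0,0,3],
    [0,0,1],
    [0,0,0.5],
    [0,0,0.1],
    [0,0,0],
    [0,0,0],
    [0,0,0],
    [0,0,0],
    [0,0,0],
    [0,0,0],
  ],
  spin=[0,0,0,0,0,0,0,0,0,0,0,0],
  claw=[7.2,7.2,7.2,6.8,6.8,6.8,6.8,6.6,5.5,5.5,5.5,5.5],
)

```text
clock: 44.45
tool_pos: [0.468, -0.4247, -0.0347]
eef_rot: [0.0, 0.999, -0.044, 0.001]
ft_force: [-2.2, 4.1, 10.9]
width: 0.0566
gripper_force: 50.6
```

>>> step_arm(
  xyz=[
    [0,0,-2.5],
    [0,0,-5],
    [0,0,-5],
    [0,0,-5],
    [0,0,-5],
    [0,0,-5],
    [0.41,-4.61,0],
    [0.41,-4.61,0],
    [0.41,-4.61,0],
    [0.41,-4.61,0],
    [0.41,-4.61,0],
    [0.41,-4.61,0],
    [0.41,-4.61,0],
    [0.41,-4.61,0],
    [0.41,-4.61,0],
    [0.41,-4.61,0],
    [0.41,-4.61,0],
    [0.41,-4.61,0],
    [0,0,0],
  ],
  spin=[0,0,0,0,0,0,0,0,0,0,0,0,0,0,0,0,0,0,0],
  claw=[5.5,5.5,5.5,5.5,5.5,5.5,5.5,5.5,5.5,5.5,5.5,5.5,5.5,5.5,5.5,5.5,5.5,5.5,5.5],
)

```text
clock: 46.35
tool_pos: [0.5651, 0.1311, 0.2376]
eef_rot: [-0.001, 0.999, -0.039, -0.0]
ft_force: [-1.1, -0.2, -1.7]
width: 0.0559
gripper_force: 53.2
```

>>> step_arm(
  xyz=[
    [0.41,-4.61,0],
    [0.41,-4.61,0],
    [0.41,-4.61,0],
    [0.41,-4.61,0],
    [0,0,0],
    [0,0,0],
  ],
  spin=[0,0,0,0,0,0],
  claw=[5.5,5.5,5.5,5.5,5.5,5.5],
)

```text
clock: 46.95
tool_pos: [0.5972, 0.3055, 0.238]
eef_rot: [0.001, 0.999, -0.043, -0.0]
ft_force: [-0.2, -0.9, -0.2]
width: 0.0559
gripper_force: 53.2
```

```bash
python3 - <<'E'
from h import *
info(); print(move([.5996,.3043,0.0]))
E
```

```text
t 46.95 tcp [0.5972 0.3055 0.238 ] tx [ 0.996 -0.086] w 0.0559 F [-0.2 -0.9 -0.2] q7 -1.76
[ 0.25  0.07 23.8 ]
```

>>> step_arm(
  xyz=[
    [0.25,0.6,4.5],
    [0,0,4.5],
    [0,0,4.5],
    [0,0,3],
    [0,0,3],
    [0,0,2],
    [0,0,1.5],
    [0,0,0],
    [0,0,0],
  ],
  spin=[0,0,0,0,0,0,0,0,0],
  claw=[5.5,5.5,5.5,5.5,5.5,5.5,5.5,5.5,5.5],
)

```text
clock: 47.85
tool_pos: [0.6002, 0.2979, 0.0095]
eef_rot: [-0.0, 0.999, -0.045, 0.001]
ft_force: [-0.5, 1.1, -0.2]
width: 0.0561
gripper_force: 53.2
```

>>> step_arm(
  xyz=[
    [0,0,0.7],
    [0,0,0],
    [0,0,0],
    [0,0,0],
    [0,0,-3],
    [0,0,-5],
    [0,0,-5],
    [0,0,-5],
    [0,0,-2],
    [0,0,0],
  ],
  spin=[0,0,0,0,0,0,0,0,0,0],
  claw=[5.5,5.5,6.4,6.4,6.4,6.4,6.4,6.4,6.4,6.4],
)

```text
clock: 48.85
tool_pos: [0.6016, 0.2988, 0.2058]
eef_rot: [-0.002, 0.999, -0.044, 0.003]
ft_force: [-0.3, -0.3, -0.2]
width: 0.064
gripper_force: 0.0
```

```bash
python3 - <<'E'
from h import *
info(); c=cam('wrist'); print('drawer',[x for x in discs(c,.026,(0,0,90),(179,70,255),500) if x[2]<.045])
t=cam('top'); print('table',[x for x in discs(t,.008,(0,0,125),(179,60,255),150)])
print(move([.405,.2545,.19]))
E
```

```text
t 48.85 tcp [0.6016 0.2988 0.2058] tx [ 0.996 -0.088] w 0.064 F [-0.3 -0.3 -0.2] q7 -1.73
drawer [(0.4378, 0.2702, 0.0415, 0.17)]
table [(0.3592, -0.6796, 0.1113, 0.29), (0.5458, 0.2765, 0.0295, 0.47), (0.5501, 0.1854, 0.0298, 0.9), (0.5929, 0.2331, 0.0296, 0.61), (0.5982, 0.3059, 0.0291, 0.77), (0.6237, -0.082, 0.0484, 0.17)]
[-18.97   6.13   1.14]
```

All four white dies show in the drawer and none on the table. Going around to the front of the handle.

>>> step_arm(
  xyz=[
    [-3.8,1.23,0],
    [-3.8,1.23,0],
    [-3.8,1.23,0],
    [-3.8,1.23,0],
    [-3.8,1.23,0],
    [0,0,0],
    [0,0,5],
    [0,0,5],
    [0,0,5],
    [0,0,3.5],
    [0,0,1.5],
    [0,0,0],
    [0,0,0],
  ],
  spin=[0,0,0,0,0,0,0,0,0,0,0,0,0],
  claw=[0,0,0,0,0,0,0,0,0,0,0,0,0],
)

```text
clock: 50.25
tool_pos: [0.4053, 0.2532, 0.001]
eef_rot: [0.001, 0.999, -0.045, -0.0]
ft_force: [-0.6, 0.3, -0.0]
width: 0.0001
gripper_force: 0.0
```

>>> step_arm(
  xyz=[
    [2,0,0],
    [0.7,0,0],
    [0.7,0,0],
    [0.7,0,0],
    [0.8,0,0],
    [0.8,0,0],
    [0.8,0,0],
    [0.8,0,0],
    [0.8,0,0],
    [0.8,0,0],
    [0.8,0,0],
    [0.8,0,0],
    [0.8,0,0],
    [0.8,0,0],
    [0.8,0,0],
    [0,0,0],
  ],
  spin=[0,0,0,0,0,0,0,0,0,0,0,0,0,0,0,0],
  claw=[0,0,0,0,0,0,0,0,0,0,0,0,0,0,0,0],
)

```text
clock: 51.85
tool_pos: [0.535, 0.2421, 0.0016]
eef_rot: [0.0, 0.999, -0.045, 0.001]
ft_force: [0.1, -0.5, -0.7]
width: 0.0001
gripper_force: 0.0
```

```bash
python3 - <<'E'
from h import *
info(); s=cam('side')
for k in blobs(s,(55,80,30),(90,255,255),300):
    x,y,w,h=cv2.boundingRect(k); m=cv2.minAreaRect(k); print(m,plane(s,*m[0],.055).round(3))
E
```

```text
t 51.85 tcp [0.535  0.2421 0.0016] tx [ 0.996 -0.089] w 0.0001 F [ 0.1 -0.5 -0.7] q7 -1.53
((274.85137939453125, 349.89190673828125), (8.219949722290039, 134.97157287597656), 9.462322235107422) [0.597 0.259 0.055]
```

>>> step_arm(
  xyz=[
    [0.5,0,0],
    [0.4,0,0],
    [0.4,0,0],
    [0.4,0,0],
    [0.4,0,0],
    [0.3,0,0],
    [0,0,0],
  ],
  spin=[0,0,0,0,0,0,0],
  claw=[0,0,0,0,0,0,0],
)

```text
clock: 52.6
tool_pos: [0.5583, 0.2405, 0.0015]
eef_rot: [-0.0, 0.999, -0.044, 0.001]
ft_force: [0.4, 0.6, 1.0]
width: -0.0001
gripper_force: 0.1
```

>>> step_arm(
  xyz=[
    [0.3,0,0],
    [0.3,0,0],
    [0,0,0],
  ],
  spin=[0,0,0],
  claw=[0,0,0],
)

```text
clock: 52.9
tool_pos: [0.5606, 0.2405, 0.001]
eef_rot: [-0.0, 0.999, -0.044, -0.003]
ft_force: [-9.9, 0.2, 5.9]
width: 0.0
gripper_force: 5.1
```

```bash
python3 - <<'E'
from h import *
info(); s=cam('side')
for k in blobs(s,(55,80,30),(90,255,255),300):
    m=cv2.minAreaRect(k); print(m,plane(s,*m[0],.055).round(3))
E
```

```text
t 52.9 tcp [0.5606 0.2405 0.001 ] tx [ 0.996 -0.088] w 0.0 F [-9.9  0.2  5.9] q7 -1.52
((261.8570251464844, 355.6538391113281), (9.287482261657715, 118.3396987915039), 10.17551040649414) [0.621 0.272 0.055]
```

>>> step_arm(
  xyz=[
    [0.3,0,0],
    [0.3,0,0],
    [0,0,0],
  ],
  spin=[0,0,0],
  claw=[0,0,0],
)

```text
clock: 53.25
tool_pos: [0.5603, 0.2407, 0.0001]
eef_rot: [-0.0, 0.999, -0.043, -0.009]
ft_force: [-28.5, 0.1, 18.0]
width: 0.0002
gripper_force: 14.0
```

Firm stop at 28 N after about 120 mm of travel, so the drawer is home. Backing off and checking everything.

>>> step_arm(
  xyz=[
    [-2,0,0],
    [-5,0,0],
    [-4,0,0],
    [0,0,-5],
    [0,0,-5],
    [0,0,-5],
    [0,0,-5],
    [0,0,0],
    [0,0,0],
  ],
  spin=[0,0,0,0,0,0,0,0,0],
  claw=[0,0,0,0,0,0,0,0,0],
)

```text
clock: 54.15
tool_pos: [0.4605, 0.2501, 0.2026]
eef_rot: [-0.001, 0.999, -0.044, 0.001]
ft_force: [0.0, 0.2, -0.2]
width: -0.0001
gripper_force: 0.0
```

```bash
python3 - <<'E'
from h import *
info(); t=cam('top')
print('white',discs(t,.008,(0,0,125),(179,60,255),150))
for k in blobs(t,(55,80,30),(90,255,255),200):
    P=np.array([plane(t,u,v,.064)[:2]*1000 for u,v in k[:,0]],np.float32); print('green',cv2.minAreaRect(P))
for lo,hi in(((0,150,60),(5,255,255)),((172,150,60),(179,255,255))):
    for k in blobs(t,lo,hi,5):
        u,v=k[:,0].mean(0)
        if 230<u<310 and 170<v<260: print('red',u.round(1),v.round(1),plane(t,u,v,.173).round(3),plane(t,u,v,.014).round(3))
E
```

```text
t 54.15 tcp [0.4605 0.2501 0.2026] tx [ 0.996 -0.087] w -0.0001 F [ 0.   0.2 -0.2] q7 -1.82
white [(0.3525, -0.6871, 0.1132, 0.27), (0.6237, -0.082, 0.0484, 0.18)]
green ((619.0481567382812, 238.49603271484375), (266.7320556640625, 13.793663024902344), 85.2583999633789)
red 258.7 224.0 [ 0.57  -0.054  0.173] [ 0.574 -0.045  0.014]
red 267.3 186.5 [ 0.641 -0.071  0.173] [ 0.66  -0.066  0.014]
```

```bash
python3 -c "
from h import *
print(ticket.hand_in())"
```

```text
the job is handed in; nothing more can be done
None
```

I handed the job in at about 54 s: the brass die is on the seat under the locked cap, its marks in line with the foot to about 1°; all four white dies are in the drawer, which is pushed home; I kept clear of the pots.

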